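Rock-test two box lids on the granite slab and fit the flat one

ROBOT

A 6-joint arm with a two-finger parallel gripper is mounted at the origin on the work surface. World frame = base frame: x ahead of the robot, y to its left, z up, the work surface at z = 0. Lengths are in m, angles in rad, forces in N, time in s.
With the tool pointing down it reaches from about 0.25 to 0.8 m from the base axis. Payload 8.5 kg.
Tool frame: the origin (TCP) lies midway between the tips of the shut fingers; the grasp point (between the pads) lies 19 mm behind it; z points along the fingers, y is the line along which they close (so a half turn about z gives the same grasp; the last joint's range is limited). The gripper opens to 85 mm and grips with 20 to 120 N. Pads are 22 mm wide; open, the fingers measure 114 mm over their backs; the gripper's body (76 mm by 85 mm) begins 54 mm behind the grasp point. The pads swing forward as they close: fully open they stand 13 mm farther back than shut.
Start: joints at [-1.335, 0.238, -0.013, 1.319, 0, 1.571], TCP at [0.123, -0.51, 0.231] pointing down, gripper open.
Joint ranges: [-2.66, 2.66], [-1.03, 1.9], [-1.14, 1.46], [-1.82, 2.27], [-1.45, 1.34], [-3.14, 3.14]. Speed limits (rad/s): [2.22, 2.22, 2.79, 3.14, 3.14, 3.14].

INTERFACE

Orientations are given as a unit quaternion [x, y, z, w].
In Python, from cell import * gives the robot as it stands.
- The arm moves only by the tool jog_arm, never from a script. Its argument "plan" is a list of rows, each a list of 6 numbers: the shift along the tool's x, y, z in cm, then the turn, a rotation vector about the tool's x, y, z in degrees. In form: [[tx, ty, tz, ax, ay, az], ...]. A call has 1 to 5 rows; each row shifts and turns the commanded pose from where the row before left it, along the tool's axes as they then stand; what a row does not reach is not made up. A row lasts 1/8 s, in which the tool goes at most 62.5 mm and 10.7 degrees, less where a joint would pass 70% of its speed; a pose out of reach is approached as far as the arm can. A call with a gripper value outside its range is refused whole. "grip" is the closure, from 0 (fully open) to 1 (shut), set as the call begins (left out, the last holds). The fingers move at their own pace and stop on an object; the grip force is fixed at half the most. Time passes only in rows, so rows that do not move let the fingers close. It gives the time, the measured TCP pose, the force, the opening and the grip force at its end, in the units of the state.
- read_state(): the state, without advancing time (a new reading comes with each control period).
- capture(name): name is "scene" or "top" or "wrist"; returns a dict with "img" (480x640x3 uint8, blue, green, red), "intrinsics" (3x3 intrinsics, pixels), "R" (3x3) and "t" (3): a world point X has camera coordinates R X + t. Camera axes: x right, y down, z forward; pixel columns grow to the right and rows downward; lengths in m; the calibration is good to about 2 mm. The wrist camera is an equidistant fisheye: a pixel r from the principal point sees the ray r / f radians off the axis. A picture is of the moment at which its call begins. There is no depth.
- close_job(): hands the job in; it is judged then, once.
The state is a dict: "clock": time; "q": joint angles; "qd": joint speeds; "joint_torque": joint torques, N m; "tool_pos": TCP position; "orientation": TCP orientation; "ft_force": force on the tool from outside, world axes, zero at the start; "ft_torque": the same for the moment, N m; "grip_width": opening from 0.0 (shut) to 1.0 (fully open); "gripper_force": force on a finger pad.
Only numpy, scipy, OpenCV 4.12 (cv2) and the standard library are available. Lean on these libraries where they do the work, as an engineer would, in place of code of your own. Each camera call takes 0.05 s, during which the arm holds its last target. There are 200 camera calls.

TASK

One of the two red box lids on the dark granite slab is warped: press down near their edges or corners, as they lie on the slab, until you have made the warped one rock under your finger. Then put the warped lid in the yellow tray, lying flat with its handle up, and fit the flat lid fully home in the rebate of the wooden box, handle up. Set both lids down rather than dropping them, and leave the paint jar, cup, brush and sanding block where they are.

Things in the scene. Friction and masses are not known exactly. Their poses are not given: they have to be found in the camera images.
- lid_a_grip (a point): Middle of lid_a's handle. Loose wooden box lid on the slab, board 130 x 100 x 8 mm, red top with pale edges, about 0.1 kg; dark bar handle 60 long, 14 wide, 28 mm high, on the middle of its top. The point is 23 mm (within 2) above the lid's underside. x along the 130 mm length and the handle, y across, z straight up as the lid lies at the start, warped or not.
- lid_b_grip (a point): Middle of lid_b's handle; all the words for lid_a_grip hold for this lid too. The two look alike; which of them is the warped one is to be found by rocking.
- lid_a: Lid_a itself, origin at the centre of its underside, axes as lid_a_grip. One of lid_a and lid_b is flat and stays level when pressed anywhere; the other is twisted and rests on three corners.
- lid_b: Lid_b itself, origin at the centre of its underside, axes as lid_b_grip. The twisted lid, pressed with 2 to 5 N on its raised corner or on the middle of either edge next to it, rocks over by about 0.09 rad (that corner moves about 7 mm) and falls back when let go.
- slab: Dark grey granite surface plate, fixed, 240 mm (x) by 380 mm (y), 30 mm thick; origin at the centre of its underside on the table, so its flat top is 30 mm above the origin. Both lids lie on it.
- box: Open wooden keepsake box with a red band, 150 (x) by 120 (y) by 60 mm high, 0.9 kg, loose; origin at the centre of its underside. Its top has a rebate 136 (x) by 106 mm (y), 5 mm deep, over a 6 mm wide ledge all round: a lid that is home rests on the ledge, 55 mm above the origin, with 3 mm play on each side, its top 3 mm above the rim. It fits either way round.
- tray: Yellow plastic tray, fixed, outside 232 mm (x) by 202 mm (y), 35 mm high, walls and floor 5 mm thick; origin at the centre of its underside. A lid fits in it at any angle.
- paint_jar: Red paint jar with white lid, 54 mm across, 62 mm tall, loose; bystander. Origin at the centre of its underside.
- cup: Clear plastic cup, 72 mm across, 75 mm tall, loose; bystander. Origin at the centre of its underside.
- sanding_block: Cork sanding block 70 x 45 x 28 mm, loose; bystander. Origin at the centre of its underside.
- brush: Brush lying on the table, loose; bystander. x along its length.
Things that resemble listed ones, but are neither listed nor needed, are in the scene too. Of the things shaped like the box, the wooden one is meant.

How it is judged:
On the way:
1. the warped lid, lying on the slab, has been rocked over by the fingers (tilted by more than 0.06 rad for 0.15 s) (angle between lid_b's own z axis and vertical between 0.06 and 0.13 rad and contact force between the fingers and lid_b above 0.3 N and contact force between lid_b and slab above 0.3 N and height (world z) of lid_b_grip below 0.06 m), for 0.15 s.
At the end, for the whole second after the job is handed in: The flat lid lies home on the ledge of the box's rebate, handle up (within 2.5 mm of its seated height, level within 0.025 rad, within 8 mm of the box's centre), the box upright; the warped lid lies on the floor of the yellow tray, handle up; both are released and at rest (horizontal distance between lid_a and box below 0.008 m and z of lid_a in the frame of box between 0.0525 and 0.0575 m and angle between lid_a's own z axis and vertical below 0.025 rad and angle between box's own z axis and vertical below 0.03 rad and linear speed of each of lid_a, lid_b below 0.02 m/s and angular speed of each of lid_a, lid_b below 0.2 rad/s and x of lid_b in the frame of tray between -0.08 and 0.08 m and y of lid_b in the frame of tray between -0.065 and 0.065 m and z of lid_b in the frame of tray between 0 and 0.014 m and angle between lid_b's own z axis and vertical below 0.12 rad); the robot touches nothing.
It fails at once if a lid is dropped or thrown (loose from the fingers and faster than 0.55 m/s, a fall of about 15 mm) ((contact force between the fingers and lid_a below 0.05 N and linear speed of lid_a above 0.55 m/s) or (contact force between the fingers and lid_b below 0.05 N and linear speed of lid_b above 0.55 m/s)).
It fails at once if the paint jar or the cup is pushed more than 40 mm (distance of any of paint_jar, cup from where it was at the start of the episode above 0.04 m).
It fails at once if the paint jar or the cup is knocked over (angle between any of paint_jar, cup's own z axis and vertical above 0.5 rad).
It fails at once if the brush or the sanding block is moved more than 40 mm (distance of any of brush, sanding_block from where it was at the start of the episode above 0.04 m).
It also fails if it takes over 72 s, if anything falls off the work surface, if the arm or the gripper's body presses on something with over 40 N, if the wrist force passes 120 N, or if a joint passes its speed limit or range.

## Working session

There is one attempt and no reset: what is moved stays moved. The work goes in short steps, Python scripts to look and compute and a tool call to move; the robot and the scene stay as the last step left them, time stands still between calls to the robot, and variables do not carry over. Pictures are saved under pics/ and viewed, at most 13 in all, crops included, and the job is handed in when it is done.

Besides the shell and the picture viewer there is one more tool, called after ">>>" as name([rows], argument=value, ...), one row to a line, values as JSON. jog_arm: Moves the arm, as the interface text tells. Its arguments: {"type":"object","properties":{"plan":{"type":"array","items":{"type":"array","items":{"type":"number"}}},"grip":{"type":"number"}},"required":["plan"]}

```bash
mkdir -p pics
cat > h.py <<'E'
from cell import *
import numpy as np, cv2
def save(n,f):
    c=capture(n); cv2.imwrite('pics/'+f,c['img']); np.savez('pics/'+f+'.npz',**{k:np.array(v) for k,v in c.items()}); return c
def load(f): return dict(np.load('pics/'+f+'.npz'))
def ray(c,p,h):
    K=c['intrinsics']; d=np.array([(p[0]-K[0,2])/K[0,0],(p[1]-K[1,2])/K[1,1],1.])
    R=c['R'];o=-R.T@c['t'];w=R.T@d; return o+w*(h-o[2])/w[2]
E
python3 - <<'E'
from h import *
save('top','t1.png');save('scene','s1.png');s=read_state()
print(s['clock'],s['tool_pos'],s['orientation'],s['ft_force'])
E
```

```text
0.1 [ 0.12257491 -0.51011743  0.23073829] [ 9.93059660e-01  1.17609935e-01 -6.81122873e-05 -6.40174318e-04] [ 0.30156216 -0.53081691 -0.20962966]
```

View pics/t1.png

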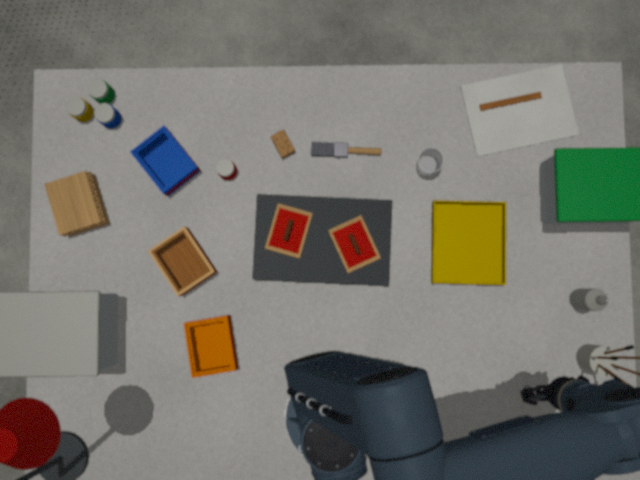

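View pics/s1.png

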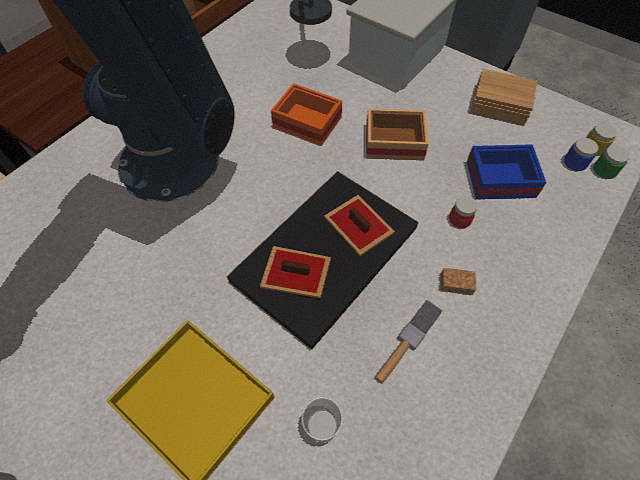

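The top view shows the lids at about (289,231) and (355,243), the wooden box at (182,261) and the tray at (469,243). The orange and blue boxes are decoys. The cup is at (428,163), the jar at (227,169), and the brush and cork block sit above the slab.

Run:
```python
from h import *
c=load('t1.png');im=c['img'];big=cv2.resize(im,None,fx=4,fy=4,interpolation=cv2.INTER_CUBIC)
hsv=cv2.cvtColor(big,cv2.COLOR_BGR2HSV)
def rect(name,m,roi,h):
    x0,y0,x1,y1=[4*v for v in roi]; k=np.zeros_like(m);k[y0:y1,x0:x1]=m[y0:y1,x0:x1]
    k=cv2.morphologyEx(k,cv2.MORPH_OPEN,np.ones((5,5)))
    ct=max(cv2.findContours(k,cv2.RETR_EXTERNAL,cv2.CHAIN_APPROX_NONE)[0],key=cv2.contourArea)
    P=np.array([ray(c,(p[0]+.5)/4-.5 if 0 else (p-1.5)/4,h)[:2] for p in ct[:,0].astype(float)])
    r=cv2.minAreaRect((P*1000).astype(np.float32)); print(name,np.round(r[0],1),np.round(r[1],1),round(r[2],1))
red=cv2.inRange(hsv,(0,150,90),(8,255,255))|cv2.inRange(hsv,(172,150,90),(180,255,255))
lid=cv2.inRange(hsv,(0,60,100),(30,255,255))|red
for n,r in dict(L=(258,198,324,265),R=(324,208,388,278)).items():
    rect(n+' red',red,r,.038); rect(n+' all',lid,r,.038)
    dark=cv2.inRange(hsv,(0,0,0),(180,255,90))
    k=r; e=dict(L=(275,215,303,247),R=(340,227,370,259))[n]; rect(n+' handle',dark,e,.055)
rect('box',cv2.inRange(hsv,(5,70,60),(30,255,255)),(140,220,225,300),.060)
rect('tray',cv2.inRange(hsv,(22,150,60),(35,255,255)),(420,190,520,295),.035)
rect('slab',cv2.inRange(hsv,(0,0,0),(180,255,90)),(245,185,400,295),.03)
for n,p,h in (('jar',(227,166),.062),('cup',(428,162),.0375),('block',(283,143),.028),('brush',(346,150),.01)): print(n,ray(c,p,h).round(3))
```

```text
L red [519.2 107. ] [ 84.6 109. ] 73.1
L all [519.  107.1] [103.8 133.9] 73.5
L handle [517.3 105.4] [14.8 58.2] 74.2
R red [479.8 -74.5] [109.   85.1] 23.8
R all [479.7 -74.4] [133.8 104.2] 23.7
R handle [477.  -74.6] [57.9 12.5] 24.7
box [435.9 395.9] [156.8 126.3] 33.6
tray [ 480.2 -391.1] [202.1 229.2] 88.1
slab [492.5  13.3] [376.8 240.2] 86.7
jar [0.696 0.273 0.062]
cup [ 0.706 -0.284  0.038]
block [0.767 0.121 0.028]
brush [ 0.749 -0.057  0.01 ]
```

```bash
cat >> h.py <<'E'
from scipy.spatial.transform import Rotation as Ro
def go(x,y,z,yaw=None):
    "tool-frame shift (cm) and turn (deg) from the measured pose to a tool-down pose"
    s=read_state();R=Ro.from_quat(s['orientation']);X=R.as_matrix()[:,0]
    cur=np.degrees(np.arctan2(X[1],X[0])); yaw=cur if yaw is None else yaw
    T=Ro.from_euler('z',yaw,degrees=True)*Ro.from_euler('x',180,degrees=True)
    print('t',round(s['clock'],2),'pos',s['tool_pos'].round(4) if hasattr(s['tool_pos'],'round') else s['tool_pos'],'yaw',cur.round(2),'q',np.round(s['q'],2))
    print('F',np.round(s['ft_force'],2),'w',s['grip_width'])
    print('shift cm',(R.inv().apply(np.array([x,y,z])-s['tool_pos'])*100).round(2),'turn deg',np.degrees((R.inv()*T).as_rotvec()).round(2))
E
python3 -c "
from h import *
go(.463,-.036,.20,23.7)"
```

```text
t 0.1 pos [ 0.1226 -0.5101  0.2307] yaw 13.51 q [-1.33  0.24 -0.01  1.32  0.    1.57]
F [ 0.3  -0.53 -0.21] w 1.000030048195447
shift cm [ 44.18 -38.14   3.12] turn deg [-7.000e-02 -1.000e-02 -1.019e+01]
```

>>> jog_arm([
  [3.7, -3.2, 0.2, 0, 0, 0],
  [3.7, -3.2, 0.2, 0, 0, 0],
  [3.7, -3.2, 0.2, 0, 0, 0],
  [3.7, -3.2, 0.2, 0, 0, 0],
  [3.7, -3.2, 0.2, 0, 0, 0],
], grip=1)

```text
clock: 0.72
tool_pos: [0.2657, -0.3102, 0.2211]
orientation: [0.993, 0.117, 0.0, -0.0]
ft_force: [0.2, -0.6, 0.0]
grip_width: -0.004
gripper_force: 0.0
```

>>> jog_arm([
  [3.7, -3.2, 0.2, 0, 0, 0],
  [3.7, -3.2, 0.2, 0, 0, 0],
  [3.7, -3.2, 0.2, 0, 0, 0],
  [3.7, -3.2, 0.2, 0, 0, 0],
  [3.7, -3.2, 0.2, 0, 0, 0],
])

```text
clock: 1.35
tool_pos: [0.4083, -0.1113, 0.2112]
orientation: [0.993, 0.118, -0.0, -0.0]
ft_force: [0.5, -0.9, 0.3]
grip_width: -0.001
gripper_force: 0.0
```

>>> jog_arm([
  [3.7, -3.2, 0.2, 0, 0, 0],
  [3.5, -3.0, 0.2, 0, 0, 0],
  [0, 0, 0, 0, 0, -10.2],
  [0, 0, 0, 0, 0, 0],
])

```text
clock: 1.85
tool_pos: [0.463, -0.0353, 0.2068]
orientation: [0.979, 0.206, -0.001, -0.0]
ft_force: [0.2, -0.3, -0.4]
grip_width: -0.006
gripper_force: 0.0
```

```bash
python3 -c "
from h import *
go(.463,-.036,.06,23.7); save('wrist','w1.png')"
```

```text
t 1.85 pos [ 0.463  -0.0353  0.2068] yaw 23.73 q [-0.08  0.15 -0.2   1.23  0.    2.65]
F [ 0.24 -0.27 -0.35] w -0.006125453202732428
shift cm [-1.000e-02  8.000e-02  1.468e+01] turn deg [-0.03  0.06  0.03]
```

View pics/w1.png

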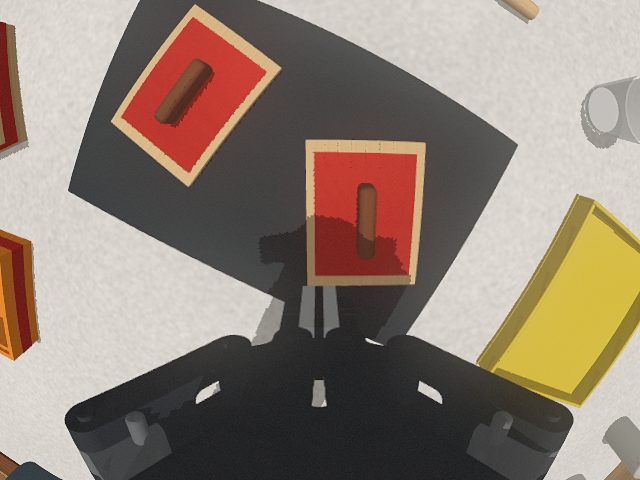

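The wrist view shows the gripper over the right-hand lid's left long edge. Lid edges are at (307,142)-(425,285), fingers at about (320,300). Now I'll descend and press.

>>> jog_arm([
  [0, 0, 5, 0, 0, 0],
  [0, 0, 5, 0, 0, 0],
  [0, 0, 5, 0, 0, 0],
  [0, 0, 0.8, 0, 0, 0],
  [0, 0, 0, 0, 0, 0],
])

```text
clock: 2.52
tool_pos: [0.4634, -0.0361, 0.0501]
orientation: [0.979, 0.204, 0.0, -0.0]
ft_force: [0.0, -0.0, -0.1]
grip_width: 0.0
gripper_force: 0.0
```

>>> jog_arm([
  [0, 0, 0.2, 0, 0, 0],
  [0, 0, 0.2, 0, 0, 0],
  [0, 0, 0.2, 0, 0, 0],
  [0, 0, 0, 0, 0, 0],
])

```text
clock: 3.02
tool_pos: [0.4632, -0.0357, 0.0435]
orientation: [0.979, 0.205, 0.0, -0.0]
ft_force: [-0.2, 0.3, 0.3]
grip_width: -0.001
gripper_force: 0.0
```

>>> jog_arm([
  [0, 0, 0.2, 0, 0, 0],
  [0, 0, 0.1, 0, 0, 0],
  [0, 0, 0, 0, 0, 0],
])

```text
clock: 3.4
tool_pos: [0.4631, -0.0357, 0.0402]
orientation: [0.979, 0.205, -0.0, -0.0]
ft_force: [1.0, 0.3, -0.4]
grip_width: 0.0
gripper_force: 0.0
```

>>> jog_arm([
  [0, 0, 0.1, 0, 0, 0],
  [0, 0, 0.1, 0, 0, 0],
  [0, 0, 0, 0, 0, 0],
])

```text
clock: 3.78
tool_pos: [0.4632, -0.0357, 0.0387]
orientation: [0.979, 0.205, 0.0, -0.0]
ft_force: [-1.5, 0.3, 5.7]
grip_width: 0.003
gripper_force: 3.0
```

>>> jog_arm([
  [0, 0, 0.1, 0, 0, 0],
  [0, 0, 0, 0, 0, 0],
])

```text
clock: 4.03
tool_pos: [0.4633, -0.0358, 0.0385]
orientation: [0.979, 0.205, 0.0, 0.0]
ft_force: [-6.0, 0.2, 18.9]
grip_width: -0.0
gripper_force: 9.2
```

```bash
python3 -c "
from h import *
save('wrist','w2.png');go(.4966,-.1129,.05)"
```

```text
t 4.08 pos [ 0.4633 -0.0358  0.0385] yaw 23.71 q [-0.08  0.29 -0.49  0.79 -0.    2.65]
F [-4.35  0.12 18.27] w 0.0018612227580490823
shift cm [-0.05  8.4  -1.15] turn deg [ 0.03 -0.05 -0.  ]
```

This edge is firm. Next is the opposite edge, reached by passing above the handle.

>>> jog_arm([
  [0, 0, -4.5, 0, 0, 0],
  [0, 4.2, 0, 0, 0, 0],
  [0, 4.2, 0, 0, 0, 0],
  [0, 0, 3.5, 0, 0, 0],
  [0, 0, 0, 0, 0, 0],
])

```text
clock: 4.7
tool_pos: [0.495, -0.1125, 0.0455]
orientation: [0.979, 0.205, -0.002, -0.001]
ft_force: [0.1, 0.3, 0.4]
grip_width: 0.004
gripper_force: 0.0
```

>>> jog_arm([
  [0, 0, 0.2, 0, 0, 0],
  [0, 0, 0.2, 0, 0, 0],
  [0, 0, 0, 0, 0, 0],
])

```text
clock: 5.08
tool_pos: [0.4973, -0.1124, 0.0439]
orientation: [0.979, 0.206, 0.0, 0.0]
ft_force: [0.2, -0.0, -0.6]
grip_width: -0.003
gripper_force: 0.0
```

>>> jog_arm([
  [0, 0, 0.1, 0, 0, 0],
  [0, 0, 0.1, 0, 0, 0],
  [0, 0, 0, 0, 0, 0],
])

```text
clock: 5.45
tool_pos: [0.4969, -0.1126, 0.0413]
orientation: [0.979, 0.205, -0.0, -0.0]
ft_force: [0.9, 0.2, -0.0]
grip_width: -0.001
gripper_force: 0.0
```

>>> jog_arm([
  [0, 0, 0.1, 0, 0, 0],
  [0, 0, 0.1, 0, 0, 0],
  [0, 0, 0, 0, 0, 0],
])

```text
clock: 5.82
tool_pos: [0.4969, -0.1126, 0.0392]
orientation: [0.979, 0.205, -0.0, -0.0]
ft_force: [0.2, -0.1, -0.0]
grip_width: -0.002
gripper_force: 0.1
```

>>> jog_arm([
  [0, 0, 0.1, 0, 0, 0],
  [0, 0, 0, 0, 0, 0],
])

```text
clock: 6.08
tool_pos: [0.4971, -0.1127, 0.0385]
orientation: [0.979, 0.205, 0.0, 0.0]
ft_force: [-0.3, -0.5, 2.6]
grip_width: -0.001
gripper_force: 1.4
```

```bash
python3 -c "
from h import *
go(.531,.147,.05)"
```

```text
t 6.08 pos [ 0.4971 -0.1127  0.0385] yaw 23.71 q [-0.22  0.36 -0.38  0.83  0.    2.5 ]
F [-0.32 -0.52  2.65] w -0.0008377373141034475
shift cm [ 13.55 -22.41  -1.15] turn deg [ 0.01 -0.01 -0.  ]
```

Both edges of the right lid are firm, so I'll test the left lid at its nearer long edge.

>>> jog_arm([
  [0, 0, -4.5, 0, 0, 0],
  [2.0, -4.0, 0, 0, 0, 0],
  [2.0, -4.0, 0, 0, 0, 0],
  [2.0, -4.0, 0, 0, 0, 0],
  [2.1, -4.0, 0, 0, 0, 0],
])

```text
clock: 6.7
tool_pos: [0.5066, 0.0678, 0.0833]
orientation: [0.979, 0.205, 0.0, -0.0]
ft_force: [0.2, 0.4, -0.1]
grip_width: 0.0
gripper_force: 0.0
```

>>> jog_arm([
  [0, 0, 3.2, 0, 0, 0],
  [0, 0, 0, 0, 0, 0],
])

```text
clock: 6.95
tool_pos: [0.5049, 0.0667, 0.0497]
orientation: [0.979, 0.206, -0.002, -0.0]
ft_force: [-0.9, 0.5, 0.0]
grip_width: 0.002
gripper_force: 0.0
```

>>> jog_arm([
  [0, 0, 0.2, 0, 0, 0],
  [0, 0, 0.2, 0, 0, 0],
  [0, 0, 0, 0, 0, 0],
])

```text
clock: 7.32
tool_pos: [0.5071, 0.066, 0.0478]
orientation: [0.979, 0.205, 0.0, -0.0]
ft_force: [0.5, -0.6, 0.1]
grip_width: 0.0
gripper_force: 0.0
```

>>> jog_arm([
  [0, 0, 0.1, 0, 0, 0],
  [0, 0, 0.1, 0, 0, 0],
  [0, 0, 0, 0, 0, 0],
])

```text
clock: 7.7
tool_pos: [0.5067, 0.0664, 0.0453]
orientation: [0.979, 0.205, -0.0, -0.0]
ft_force: [-0.5, 0.8, -0.7]
grip_width: -0.003
gripper_force: 0.0
```

>>> jog_arm([
  [0, 0, 0.1, 0, 0, 0],
  [0, 0, 0, 0, 0, 0],
])

```text
clock: 7.95
tool_pos: [0.5067, 0.0665, 0.0443]
orientation: [0.979, 0.205, -0.0, -0.0]
ft_force: [-0.3, 0.5, -0.4]
grip_width: 0.001
gripper_force: 0.0
```

>>> jog_arm([
  [0, 0, 0.1, 0, 0, 0],
  [0, 0, 0.1, 0, 0, 0],
  [0, 0, 0, 0, 0, 0],
])

```text
clock: 8.32
tool_pos: [0.5067, 0.0664, 0.0422]
orientation: [0.979, 0.205, -0.0, -0.0]
ft_force: [0.3, -0.6, 0.1]
grip_width: 0.002
gripper_force: 0.0
```

>>> jog_arm([
  [0, 0, 0.1, 0, 0, 0],
  [0, 0, 0, 0, 0, 0],
])

```text
clock: 8.57
tool_pos: [0.5067, 0.0664, 0.0413]
orientation: [0.979, 0.205, -0.0, -0.0]
ft_force: [1.5, -0.1, -0.1]
grip_width: -0.0
gripper_force: 0.0
```

>>> jog_arm([
  [0, 0, 0.1, 0, 0, 0],
  [0, 0, 0, 0, 0, 0],
])

```text
clock: 8.82
tool_pos: [0.5067, 0.0664, 0.0403]
orientation: [0.979, 0.205, -0.0, -0.0]
ft_force: [0.1, 0.4, -0.1]
grip_width: 0.002
gripper_force: 0.0
```

>>> jog_arm([
  [0, 0, 0.1, 0, 0, 0],
  [0, 0, 0, 0, 0, 0],
])

```text
clock: 9.07
tool_pos: [0.5067, 0.0664, 0.0392]
orientation: [0.979, 0.205, -0.0, -0.0]
ft_force: [-0.5, 0.2, -0.2]
grip_width: -0.001
gripper_force: 0.0
```

>>> jog_arm([
  [0, 0, 0.1, 0, 0, 0],
  [0, 0, 0, 0, 0, 0],
])

```text
clock: 9.32
tool_pos: [0.5067, 0.0664, 0.0382]
orientation: [0.979, 0.205, -0.0, -0.0]
ft_force: [-0.7, -0.1, -0.1]
grip_width: 0.001
gripper_force: 0.0
```

>>> jog_arm([
  [0, 0, 0.1, 0, 0, 0],
  [0, 0, 0, 0, 0, 0],
])

```text
clock: 9.57
tool_pos: [0.5068, 0.0664, 0.038]
orientation: [0.979, 0.205, 0.0, -0.0]
ft_force: [-4.0, -1.0, 9.6]
grip_width: -0.003
gripper_force: 4.8
```

```bash
python3 -c "
from h import *
go(.531,.147,.05)"
```

```text
t 9.57 pos [0.5068 0.0664 0.038 ] yaw 23.71 q [ 0.13  0.36 -0.38  0.83  0.    2.86]
F [-3.96 -1.04  9.64] w -0.0031643983559335944
shift cm [ 5.45 -6.4  -1.19] turn deg [ 0.   -0.03 -0.  ]
```

>>> jog_arm([
  [0, 0, -4.5, 0, 0, 0],
  [2.7, -3.2, 0, 0, 0, 0],
  [2.7, -3.2, 0, 0, 0, 0],
  [0, 0, 3.5, 0, 0, 0],
  [0, 0, 0, 0, 0, 0],
])

```text
clock: 10.2
tool_pos: [0.5285, 0.1466, 0.0454]
orientation: [0.979, 0.206, -0.002, 0.0]
ft_force: [-0.1, 0.3, 0.6]
grip_width: -0.004
gripper_force: 0.0
```

>>> jog_arm([
  [0, 0, 0.2, 0, 0, 0],
  [0, 0, 0.2, 0, 0, 0],
  [0, 0, 0, 0, 0, 0],
])

```text
clock: 10.58
tool_pos: [0.5308, 0.1465, 0.044]
orientation: [0.979, 0.205, 0.0, -0.0]
ft_force: [-0.5, 0.6, 0.3]
grip_width: 0.001
gripper_force: 0.0
```

>>> jog_arm([
  [0, 0, 0.1, 0, 0, 0],
  [0, 0, 0.1, 0, 0, 0],
  [0, 0, 0, 0, 0, 0],
])

```text
clock: 10.95
tool_pos: [0.5304, 0.1467, 0.0413]
orientation: [0.979, 0.205, -0.0, -0.0]
ft_force: [0.2, 0.4, -0.1]
grip_width: -0.001
gripper_force: 0.0
```

>>> jog_arm([
  [0, 0, 0.1, 0, 0, 0],
  [0, 0, 0, 0, 0, 0],
])

```text
clock: 11.2
tool_pos: [0.5304, 0.1467, 0.0402]
orientation: [0.979, 0.205, -0.0, -0.0]
ft_force: [-1.2, -0.5, 0.8]
grip_width: 0.0
gripper_force: 0.0
```

>>> jog_arm([
  [0, 0, 0.1, 0, 0, 0],
  [0, 0, 0, 0, 0, 0],
])

```text
clock: 11.45
tool_pos: [0.5304, 0.1467, 0.0392]
orientation: [0.979, 0.205, -0.0, -0.0]
ft_force: [-0.5, 1.2, -0.5]
grip_width: -0.001
gripper_force: 0.0
```

>>> jog_arm([
  [0, 0, 0.1, 0, 0, 0],
  [0, 0, 0, 0, 0, 0],
])

```text
clock: 11.7
tool_pos: [0.5304, 0.1467, 0.0383]
orientation: [0.979, 0.205, -0.0, -0.0]
ft_force: [0.3, -1.2, 0.6]
grip_width: 0.002
gripper_force: 0.0
```

>>> jog_arm([
  [0, 0, 0.1, 0, 0, 0],
  [0, 0, 0, 0, 0, 0],
])

```text
clock: 11.95
tool_pos: [0.5305, 0.1467, 0.0381]
orientation: [0.979, 0.205, 0.0, -0.0]
ft_force: [-2.8, -0.3, 7.3]
grip_width: 0.001
gripper_force: 4.3
```

>>> jog_arm([
  [0, 0, 0.05, 0, 0, 0],
  [0, 0, 0, 0, 0, 0],
])

```text
clock: 12.2
tool_pos: [0.5305, 0.1467, 0.038]
orientation: [0.979, 0.205, 0.0, -0.0]
ft_force: [-4.8, -1.8, 15.1]
grip_width: 0.001
gripper_force: 6.9
```

The left lid is firm to 15 N on both edges, so it is the flat one. The right lid's outer edge only got 2.6 N, so I'll press it again.

>>> jog_arm([
  [0, 0, -4.7, 0, 0, 0],
  [-2.7, 4.5, 0, 0, 0, 0],
  [-2.7, 4.5, 0, 0, 0, 0],
  [-2.7, 4.5, 0, 0, 0, 0],
  [-2.7, 4.5, 0, 0, 0, 0],
])

```text
clock: 12.82
tool_pos: [0.5037, -0.063, 0.084]
orientation: [0.979, 0.206, 0.0, 0.0]
ft_force: [1.0, 0.1, -0.0]
grip_width: 0.001
gripper_force: 0.0
```

>>> jog_arm([
  [-2.7, 4.5, 0, 0, 0, 0],
  [0, 0, 4.2, 0, 0, 0],
  [0, 0, 0, 0, 0, 0],
])

```text
clock: 13.2
tool_pos: [0.4961, -0.114, 0.0405]
orientation: [0.979, 0.205, -0.001, -0.001]
ft_force: [-0.1, 0.5, 0.4]
grip_width: 0.002
gripper_force: 0.0
```

>>> jog_arm([
  [0, 0, 0.1, 0, 0, 0],
  [0, 0, 0.1, 0, 0, 0],
  [0, 0, 0.1, 0, 0, 0],
  [0, 0, 0, 0, 0, 0],
])

```text
clock: 13.7
tool_pos: [0.4975, -0.1132, 0.0391]
orientation: [0.979, 0.206, 0.0, 0.0]
ft_force: [0.5, 0.4, 0.7]
grip_width: 0.001
gripper_force: 0.1
```

>>> jog_arm([
  [0, 0, 0.1, 0, 0, 0],
  [0, 0, 0, 0, 0, 0],
])

```text
clock: 13.95
tool_pos: [0.4977, -0.1134, 0.0383]
orientation: [0.979, 0.206, 0.0, -0.0]
ft_force: [-0.0, 1.5, 6.7]
grip_width: 0.004
gripper_force: 2.9
```

>>> jog_arm([
  [0, 0, 0.05, 0, 0, 0],
  [0, 0, 0, 0, 0, 0],
])

```text
clock: 14.2
tool_pos: [0.4977, -0.1134, 0.0382]
orientation: [0.979, 0.206, 0.001, -0.0]
ft_force: [-2.6, 1.0, 11.2]
grip_width: -0.0
gripper_force: 5.7
```

>>> jog_arm([
  [0, 0, 0.05, 0, 0, 0],
  [0, 0, 0, 0, 0, 0],
])

```text
clock: 14.45
tool_pos: [0.4977, -0.1134, 0.0382]
orientation: [0.979, 0.206, 0.001, 0.0]
ft_force: [-4.5, 1.6, 17.3]
grip_width: -0.004
gripper_force: 8.4
```

>>> jog_arm([
  [0, 0, 0.1, 0, 0, 0],
  [0, 0, 0, 0, 0, 0],
])

```text
clock: 14.7
tool_pos: [0.4977, -0.1134, 0.0381]
orientation: [0.979, 0.205, 0.001, 0.0]
ft_force: [-8.5, 2.7, 29.2]
grip_width: 0.003
gripper_force: 14.2
```

No lid clearly rocked by force alone. The right lid's outer edge showed a faint, light contact earlier, so I'll compare static scene-camera images with the lid pressed and released.

```bash
python3 -c "
from h import *
save('scene','sp.png');save('wrist','wp.png')"
```

>>> jog_arm([
  [0, 0, -0.7, 0, 0, 0],
  [0, 0, 0, 0, 0, 0],
])

```text
clock: 15.05
tool_pos: [0.4977, -0.1136, 0.0432]
orientation: [0.979, 0.205, 0.0, 0.0]
ft_force: [-0.5, 0.5, -0.0]
grip_width: -0.002
gripper_force: 0.0
```

```bash
python3 -c "
from h import *
c=save('scene','sr.png');save('wrist','wr.png');go(0,0,0)
a=[load(n)['img'] for n in ('sp.png','sr.png')]
print([tuple(a_[250:320,250:350].shape) for a_ in a])
A=[cv2.resize(i[225:325,240:350],None,fx=3.5,fy=4,interpolation=cv2.INTER_CUBIC) for i in a]
B=[load(n)['img'][100:340,150:450] for n in ('wp.png','wr.png')]
B=[cv2.resize(b,(385,200)) for b in B]
out=np.vstack([np.hstack(A),np.hstack(B)]);cv2.imwrite('pics/cmp.png',out[:600,:800])"
```

```text
t 15.15 pos [ 0.4973 -0.1136  0.0426] yaw 23.71 q [-0.22  0.35 -0.37  0.85  0.    2.5 ]
F [-0.22  0.31  0.77] w 0.0027855032214358136
shift cm [-40.96 -30.39   4.27] turn deg [-0.01  0.01 -0.  ]
[(70, 100, 3), (70, 100, 3)]
```

View pics/cmp.png

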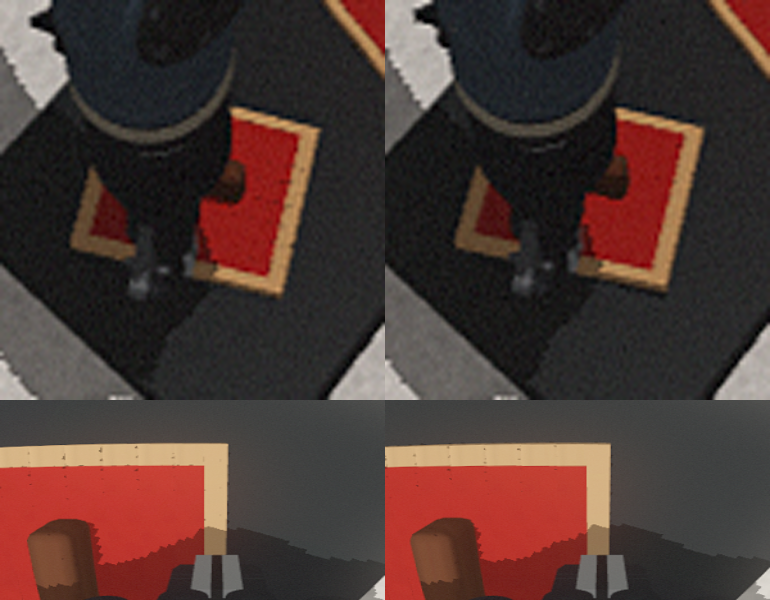

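Pressed against released, the lid's front-right corner in the scene view moves about 1 px, (281,294) to (283,290) in the crop. That suggests a light rock, so I'll press that corner directly.

>>> jog_arm([
  [0, 0, -1.0, 0, 0, 0],
  [5.5, -0.3, 0, 0, 0, 0],
  [0, 0, 0, 0, 0, 0],
])

```text
clock: 15.52
tool_pos: [0.5497, -0.0877, 0.0533]
orientation: [0.978, 0.206, 0.001, 0.0]
ft_force: [-0.2, 0.5, -0.4]
grip_width: 0.002
gripper_force: 0.0
```

```bash
python3 -c "
from h import *
save('scene','c0.png');go(0.546,-.089,.045)"
```

```text
t 15.57 pos [ 0.5476 -0.0881  0.0528] yaw 23.79 q [-0.16  0.41 -0.25  0.91  0.    2.57]
F [-0.85  0.78 -0.35] w -0.0012898210413778088
shift cm [-0.18  0.02  0.78] turn deg [ 0.   -0.02 -0.  ]
```

>>> jog_arm([
  [0, 0, 0.5, 0, 0, 0],
  [0, 0, 0.3, 0, 0, 0],
  [0, 0, 0, 0, 0, 0],
])

```text
clock: 15.95
tool_pos: [0.5457, -0.089, 0.0445]
orientation: [0.979, 0.205, -0.0, -0.0]
ft_force: [-0.2, -0.0, -0.1]
grip_width: 0.0
gripper_force: 0.0
```

>>> jog_arm([
  [0, 0, 0.1, 0, 0, 0],
  [0, 0, 0.1, 0, 0, 0],
  [0, 0, 0, 0, 0, 0],
])

```text
clock: 16.32
tool_pos: [0.5464, -0.0887, 0.0428]
orientation: [0.979, 0.205, -0.0, -0.0]
ft_force: [-0.5, -0.7, 0.4]
grip_width: 0.001
gripper_force: 0.0
```

>>> jog_arm([
  [0, 0, 0.1, 0, 0, 0],
  [0, 0, 0.1, 0, 0, 0],
  [0, 0, 0, 0, 0, 0],
])

```text
clock: 16.7
tool_pos: [0.5464, -0.0887, 0.0407]
orientation: [0.979, 0.205, -0.0, -0.0]
ft_force: [-0.1, -0.5, 0.2]
grip_width: 0.002
gripper_force: 0.0
```

>>> jog_arm([
  [0, 0, 0.1, 0, 0, 0],
  [0, 0, 0.1, 0, 0, 0],
  [0, 0, 0, 0, 0, 0],
])

```text
clock: 17.08
tool_pos: [0.5465, -0.0887, 0.0387]
orientation: [0.979, 0.205, -0.0, -0.0]
ft_force: [-1.6, -0.8, 0.4]
grip_width: 0.001
gripper_force: 0.1
```

>>> jog_arm([
  [0, 0, 0.1, 0, 0, 0],
  [0, 0, 0.1, 0, 0, 0],
  [0, 0, 0, 0, 0, 0],
])

```text
clock: 17.45
tool_pos: [0.5466, -0.0888, 0.0381]
orientation: [0.979, 0.205, 0.0, 0.0]
ft_force: [-3.3, 0.8, 13.7]
grip_width: -0.002
gripper_force: 7.2
```

>>> jog_arm([
  [0, 0, 0.1, 0, 0, 0],
  [0, 0, 0, 0, 0, 0],
])

```text
clock: 17.7
tool_pos: [0.5466, -0.0888, 0.038]
orientation: [0.979, 0.205, 0.001, 0.0]
ft_force: [-6.9, 1.5, 24.3]
grip_width: 0.0
gripper_force: 12.2
```

>>> jog_arm([
  [0, 0, 0.1, 0, 0, 0],
  [0, 0, 0, 0, 0, 0],
])

```text
clock: 17.95
tool_pos: [0.5467, -0.0888, 0.0379]
orientation: [0.979, 0.205, 0.001, 0.0]
ft_force: [-11.6, 1.8, 34.9]
grip_width: 0.0
gripper_force: 17.3
```

```bash
cat > cor.py <<'E'
from h import *
def corners(f):
    c=load(f);im=c['img'];hsv=cv2.cvtColor(im,cv2.COLOR_BGR2HSV)
    m=cv2.inRange(hsv,(0,60,90),(30,255,255))
    return c,m
def proj(c,X):
    v=c['R']@np.array(X)+c['t'];p=c['intrinsics']@v;return p[:2]/p[2]
E
python3 - <<'E'
from cor import *
save('scene','c1.png')
c=load('s1.png')
for z in (.030,.037,.038,.045): print('corner proj',z,proj(c,(.5594,-.0941,z)).round(2))
for f in ('s1.png','sp.png','sr.png','c0.png','c1.png'):
    g=cv2.cvtColor(load(f)['img'],cv2.COLOR_BGR2GRAY).astype(float)
    # lower long-side edge row profile at columns, half-level crossing between lid (bright) and slab below
    out=[]
    for x in range(308,322,2):
        col=cv2.GaussianBlur(g,(3,3),0)[280:310,x]; lo,hi=col[-5:].mean(),col[:20].max(); k=np.where(col>(lo+hi)/2)[0].max()
        out.append(round(280+k+(col[k]-(lo+hi)/2)/(col[k]-col[k+1]),2))
    print(f,out)
E
```

```text
corner proj 0.03 [319.43 300.99]
corner proj 0.037 [319.4 299.6]
corner proj 0.038 [319.39 299.4 ]
corner proj 0.045 [319.36 297.98]
s1.png [np.float64(294.67), np.float64(294.97), np.float64(295.44), np.float64(295.76), np.float64(296.02), np.float64(296.51), np.float64(296.06)]
sp.png [np.float64(295.79), np.float64(296.2), np.float64(296.66), np.float64(296.92), np.float64(297.48), np.float64(297.78), np.float64(297.29)]
sr.png [np.float64(294.19), np.float64(294.63), np.float64(294.84), np.float64(295.35), np.float64(295.74), np.float64(296.05), np.float64(295.27)]Traceback (most recent call last):
  File "<stdin>", line 11, in <module>
IndexError: index 30 is out of bounds for axis 0 with size 30
```

Between pressed and released the corner moved 1.5 px. The predicted shift for 7 mm is 1.45 px, so the right lid is the warped one and it has been rocked. Next I'll grasp it by the handle.

>>> jog_arm([
  [0, 0, -0.5, 0, 0, 0],
  [0, 0, -5, 0, 0, 0],
  [-2.8, -2.0, 0, 0, 0, 0],
  [-2.8, -2.0, 0, 0, 0, 0],
  [0, 0, 0, 0, 0, 0],
], grip=1)

```text
clock: 18.62
tool_pos: [0.4768, -0.0741, 0.0899]
orientation: [0.979, 0.205, -0.001, -0.0]
ft_force: [1.5, -0.5, -0.3]
grip_width: 0.004
gripper_force: 0.0
```

>>> jog_arm([
  [0, 0, 0, 0, 0, 0],
  [0, 0, 0, 0, 0, 0],
  [0, 0, 0, 0, 0, 0],
  [0, 0, 0, 0, 0, 0],
], grip=0)

```text
clock: 19.12
tool_pos: [0.4794, -0.0747, 0.0896]
orientation: [0.979, 0.205, -0.0, -0.0]
ft_force: [-0.9, -0.5, -0.0]
grip_width: 0.847
gripper_force: 0.0
```

```bash
python3 -c "
from h import *
save('wrist','w3.png');go(.479,-.0745,.042,23.7)"
```

```text
t 19.18 pos [ 0.4793 -0.0746  0.0896] yaw 23.71 q [-0.15  0.26 -0.36  0.94  0.    2.57]
F [-1.29 -0.57 -0.97] w 0.9237382618219686
shift cm [-0.02 -0.02  4.76] turn deg [-0.01  0.01  0.01]
```

View pics/w3.png

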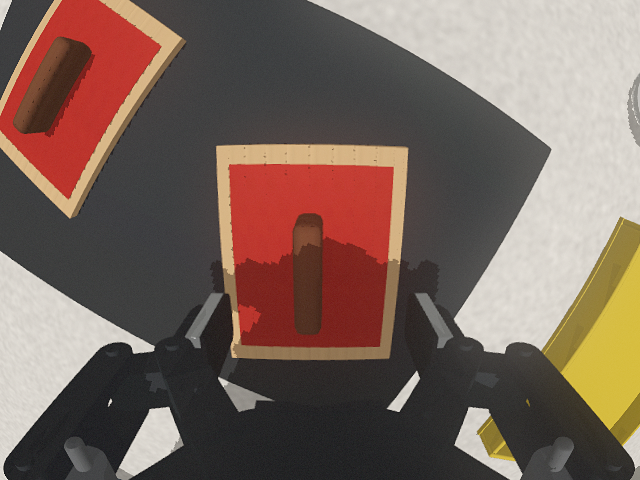

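The handle is centred at (308,275), slightly left of the finger midline at col 318, so I'll shift −0.5 cm in y and descend.

>>> jog_arm([
  [0, -0.5, 2.4, 0, 0, 0],
  [0, 0, 2.4, 0, 0, 0],
  [0, 0, 0, 0, 0, 0],
])

```text
clock: 19.55
tool_pos: [0.4759, -0.0698, 0.0406]
orientation: [0.979, 0.205, -0.001, -0.001]
ft_force: [-0.2, 0.8, 0.9]
grip_width: 0.998
gripper_force: 0.0
```

>>> jog_arm([
  [0, 0, 0, 0, 0, 0],
  [0, 0, 0, 0, 0, 0],
  [0, 0, 0, 0, 0, 0],
  [0, 0, 0, 0, 0, 0],
  [0, 0, 0, 0, 0, 0],
], grip=1)

```text
clock: 20.18
tool_pos: [0.4774, -0.0702, 0.0423]
orientation: [0.979, 0.205, 0.0, 0.0]
ft_force: [-0.2, -0.2, 5.6]
grip_width: 0.153
gripper_force: 59.8
```

>>> jog_arm([
  [0, 0, -1, 0, 0, 0],
  [0, 0, -3, 0, 0, 0],
  [0, 0, -3, 0, 0, 0],
  [0, 0, 0, 0, 0, 0],
])

```text
clock: 20.68
tool_pos: [0.4785, -0.0702, 0.114]
orientation: [0.979, 0.205, 0.002, 0.001]
ft_force: [-0.1, 0.5, -2.1]
grip_width: 0.151
gripper_force: 59.0
```

>>> jog_arm([
  [-1.8, 4.2, 0, 0, 0, 0],
  [-1.8, 4.2, 0, 0, 0, 0],
  [-1.8, 4.2, 0, 0, 0, 0],
  [-1.8, 4.2, 0, 0, 0, 0],
  [-1.8, 4.2, 0, 0, 0, 0],
])

```text
clock: 21.3
tool_pos: [0.4785, -0.2997, 0.1108]
orientation: [0.979, 0.205, -0.0, -0.001]
ft_force: [1.4, -0.1, -0.5]
grip_width: 0.148
gripper_force: 59.0
```

>>> jog_arm([
  [-1.8, 4.2, 0, 0, 0, 0],
  [-1.8, 4.2, 0, 0, 0, 0],
  [0, 0, 0, 0, 0, 0],
])

```text
clock: 21.68
tool_pos: [0.4793, -0.3924, 0.1103]
orientation: [0.979, 0.204, -0.0, -0.0]
ft_force: [-0.2, 0.2, -2.2]
grip_width: 0.151
gripper_force: 59.1
```

```bash
python3 -c "
from h import *
save('wrist','w4.png');go(.480,-.391,.03)"
```

```text
t 21.73 pos [ 0.4791 -0.3906  0.1103] yaw 23.59 q [-0.68  0.46 -0.    1.11  0.    2.05]
F [-0.38  0.01 -1.49] w 0.15040380444387177
shift cm [0.07 0.09 8.03] turn deg [-0.12  0.04 -0.  ]
```

View pics/w4.png

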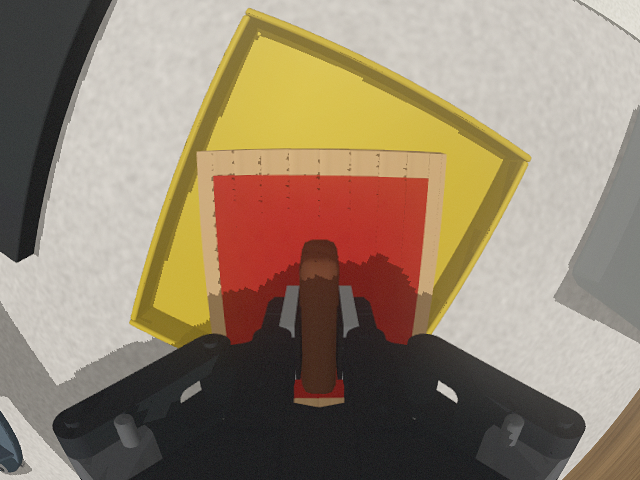

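The lid is held level and centred over the tray (tray corners at (250,12), (528,158), (132,322)). Lowering.

>>> jog_arm([
  [0, 0, 4, 0, 0, 0],
  [0, 0, 3, 0, 0, 0],
  [0, 0, 1.6, 0, 0, 0],
  [0, 0, 0, 0, 0, 0],
])

```text
clock: 22.22
tool_pos: [0.4795, -0.3886, 0.0248]
orientation: [0.979, 0.206, -0.001, -0.001]
ft_force: [-0.1, 0.3, -1.9]
grip_width: 0.151
gripper_force: 59.2
```

>>> jog_arm([
  [0, 0, 0.3, 0, 0, 0],
  [0, 0, 0.2, 0, 0, 0],
  [0, 0, 0, 0, 0, 0],
])

```text
clock: 22.6
tool_pos: [0.4802, -0.39, 0.0213]
orientation: [0.979, 0.205, 0.0, 0.0]
ft_force: [0.2, 0.8, -1.1]
grip_width: 0.15
gripper_force: 59.2
```

>>> jog_arm([
  [0, 0, 0.1, 0, 0, 0],
  [0, 0, 0.1, 0, 0, 0],
  [0, 0, 0, 0, 0, 0],
])

```text
clock: 22.98
tool_pos: [0.4799, -0.3898, 0.0187]
orientation: [0.979, 0.205, -0.0, -0.0]
ft_force: [0.0, -0.0, -1.8]
grip_width: 0.152
gripper_force: 59.2
```

>>> jog_arm([
  [0, 0, 0.1, 0, 0, 0],
  [0, 0, 0.1, 0, 0, 0],
  [0, 0, 0, 0, 0, 0],
])

```text
clock: 23.35
tool_pos: [0.4802, -0.3899, 0.0173]
orientation: [0.979, 0.205, 0.0, 0.0]
ft_force: [-0.4, 2.2, 4.5]
grip_width: 0.147
gripper_force: 60.2
```

>>> jog_arm([
  [0, 0, 0, 0, 0, 0],
  [0, 0, 0, 0, 0, 0],
  [0, 0, -0.2, 0, 0, 0],
  [0, 0, -0.2, 0, 0, 0],
  [0, 0, 0, 0, 0, 0],
], grip=0)

```text
clock: 23.98
tool_pos: [0.4801, -0.39, 0.021]
orientation: [0.979, 0.205, 0.0, 0.0]
ft_force: [0.2, 0.1, 0.3]
grip_width: 1.005
gripper_force: 0.0
```

>>> jog_arm([
  [0, 0, -2, 0, 0, 0],
  [0, 0, -4, 0, 0, 0],
  [0, 0, -4, 0, 0, 0],
  [0, 0, 0, 0, 0, 0],
])

```text
clock: 24.48
tool_pos: [0.4815, -0.3911, 0.1242]
orientation: [0.979, 0.205, 0.002, 0.002]
ft_force: [1.0, 0.2, -0.5]
grip_width: 0.998
gripper_force: 0.0
```

```bash
python3 -c "
from h import *
save('wrist','w5.png');go(.519,.107,.13,163.5)"
```

```text
t 24.52 pos [ 0.4807 -0.3904  0.1222] yaw 23.71 q [-0.68  0.45  0.02  1.14  0.    2.05]
F [-0.63 -0.07 -0.6 ] w 0.9972559562420341
shift cm [ 23.51 -44.    -0.86] turn deg [   0.16    0.14 -139.79]
```

>>> jog_arm([
  [2.35, -4.4, 0, 0, 0, 0],
  [2.35, -4.4, 0, 0, 0, 0],
  [2.35, -4.4, 0, 0, 0, 0],
  [2.35, -4.4, 0, 0, 0, 0],
  [2.35, -4.4, 0, 0, 0, 0],
])

```text
clock: 25.15
tool_pos: [0.4982, -0.1394, 0.1195]
orientation: [0.979, 0.205, -0.001, -0.001]
ft_force: [-0.4, 0.7, 0.9]
grip_width: 0.999
gripper_force: 0.0
```

>>> jog_arm([
  [2.35, -4.4, 0, 0, 0, 0],
  [2.35, -4.4, 0, 0, 0, 0],
  [2.35, -4.4, 0, 0, 0, 0],
  [2.35, -4.4, 0, 0, 0, 0],
  [2.35, -4.4, 0, 0, 0, 0],
])

```text
clock: 25.78
tool_pos: [0.5174, 0.109, 0.1196]
orientation: [0.979, 0.205, -0.001, -0.0]
ft_force: [0.6, -0.2, -0.3]
grip_width: 0.999
gripper_force: 0.0
```

>>> jog_arm([
  [0, 0, 0, 0, 0, -10],
  [0, 0, 0, 0, 0, -10],
  [0, 0, 0, 0, 0, -10],
  [0, 0, 0, 0, 0, -10],
  [0, 0, 0, 0, 0, -10],
])

```text
clock: 26.4
tool_pos: [0.5174, 0.1074, 0.1194]
orientation: [0.798, 0.602, -0.001, -0.001]
ft_force: [-0.4, 0.2, -0.0]
grip_width: 0.998
gripper_force: 0.0
```

>>> jog_arm([
  [0, 0, 0, 0, 0, -10],
  [0, 0, 0, 0, 0, -10],
  [0, 0, 0, 0, 0, -10],
  [0, 0, 0, 0, 0, -10],
  [0, 0, 0, 0, 0, -10],
])

```text
clock: 27.02
tool_pos: [0.5174, 0.1073, 0.1194]
orientation: [0.469, 0.883, -0.001, -0.001]
ft_force: [0.2, -0.0, -0.1]
grip_width: 0.998
gripper_force: 0.0
```

>>> jog_arm([
  [0, 0, 0, 0, 0, -10],
  [0, 0, 0, 0, 0, -10],
  [0, 0, 0, 0, 0, -10],
  [0, 0, 0, 0, 0, -10],
  [0, 0, 0, 0, 0, 0],
])

```text
clock: 27.65
tool_pos: [0.5174, 0.1073, 0.1197]
orientation: [0.142, 0.99, -0.0, -0.001]
ft_force: [0.1, 0.2, 0.2]
grip_width: 1.003
gripper_force: 0.0
```

```bash
python3 -c "
from h import *
save('wrist','w6.png');go(.519,.107,.042,163.5)
a=cv2.resize(load('w5.png')['img'],(400,300));b=load('w6.png')['img'];b2=cv2.resize(b,(400,300))
cv2.imwrite('pics/v6.png',np.hstack([a,b2]))"
```

```text
t 27.7 pos [0.5176 0.1074 0.1199] yaw 163.49 q [ 0.2   0.31 -0.21  1.05  0.    0.49]
F [-1.02  0.29  0.09] w 0.9990539298450934
shift cm [-0.15  0.01  7.79] turn deg [-0.04 -0.08 -0.01]
```

View pics/v6.png

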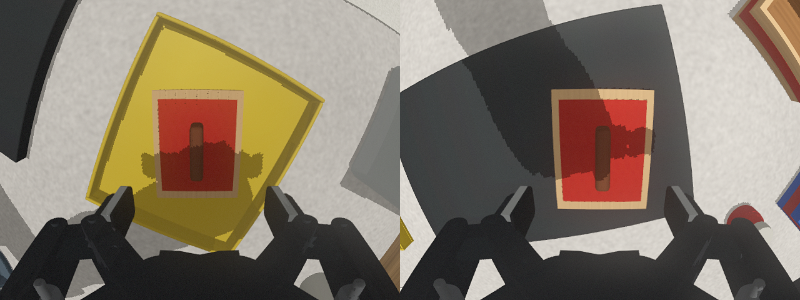

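The warped lid lies flat in the tray, and the flat lid is centred and aligned under the gripper. I'll measure its centre with the fisheye.

```bash
cat >> h.py <<'E'
def fray(c,pts,h):
    K=c['intrinsics'];R=c['R'];o=-R.T@c['t'];p=np.asarray(pts,float)
    u=np.c_[(p[:,0]-K[0,2])/K[0,0],(p[:,1]-K[1,2])/K[1,1]];th=np.linalg.norm(u,axis=1)
    d=np.c_[u*(np.sin(th)/th)[:,None],np.cos(th)]@R
    return o+d*((h-o[2])/d[:,2])[:,None]
def frect(c,m,h,show=None):
    m=cv2.morphologyEx(m,cv2.MORPH_OPEN,np.ones((3,3)))
    ct=max(cv2.findContours(m,cv2.RETR_EXTERNAL,cv2.CHAIN_APPROX_NONE)[0],key=cv2.contourArea)
    P=fray(c,ct[:,0],h)[:,:2]; r=cv2.minAreaRect((P*1000).astype(np.float32)); return np.round(r[0],1),np.round(r[1],1),round(r[2],1)
E
python3 - <<'E'
from h import *
c=load('w6.png');im=c['img'];hsv=cv2.cvtColor(im,cv2.COLOR_BGR2HSV)
m=cv2.inRange(hsv,(0,70,50),(30,255,255));k=np.zeros_like(m);k[120:350,220:440]=m[120:350,220:440]
print(frect(c,k,.038))
r=cv2.inRange(hsv,(0,150,50),(6,255,255))|cv2.inRange(hsv,(174,150,50),(180,255,255));k[:]=0;k[120:350,220:440]=r[120:350,220:440]
print(frect(c,k,.038))
E
```

```text
(array([516.7, 110.8]), array([100.8, 131.4]), 73.5)
(array([517. , 110.6]), array([ 85.8, 109.9]), 73.4)
```

>>> jog_arm([
  [0.1, 0.2, 3.9, 0, 0, 0],
  [0, 0, 3.9, 0, 0, 0],
  [0, 0, 0, 0, 0, 0],
])

```text
clock: 28.08
tool_pos: [0.5153, 0.1092, 0.0403]
orientation: [0.143, 0.99, -0.001, -0.003]
ft_force: [-0.5, 0.3, 0.1]
grip_width: 1.0
gripper_force: 0.0
```

>>> jog_arm([
  [0, 0, 0, 0, 0, 0],
  [0, 0, 0, 0, 0, 0],
  [0, 0, 0, 0, 0, 0],
  [0, 0, 0, 0, 0, 0],
  [0, 0, 0, 0, 0, 0],
], grip=1)

```text
clock: 28.7
tool_pos: [0.5183, 0.1098, 0.0437]
orientation: [0.142, 0.99, 0.0, 0.001]
ft_force: [-1.3, 0.3, 6.3]
grip_width: 0.146
gripper_force: 59.8
```

```bash
python3 -c "
from h import *
go(.436,.396,.16,213.6)"
```

```text
t 28.7 pos [0.5183 0.1098 0.0437] yaw 163.7 q [ 0.21  0.38 -0.33  0.86  0.    0.49]
F [-1.31  0.26  6.28] w 0.14596617229078002
shift cm [ 15.92  25.17 -11.63] turn deg [ 1.00e-02  8.00e-02 -4.99e+01]
```

>>> jog_arm([
  [0, 0, -1, 0, 0, 0],
  [0, 0, -3, 0, 0, 0],
  [0, 0, -4, 0, 0, 0],
  [0, 0, -4, 0, 0, 0],
  [0.95, 4.4, 0, 0, 0, 0],
])

```text
clock: 29.32
tool_pos: [0.5229, 0.1537, 0.1669]
orientation: [0.144, 0.99, 0.001, 0.003]
ft_force: [0.5, -0.2, -0.9]
grip_width: 0.152
gripper_force: 58.8
```

>>> jog_arm([
  [0.95, 4.4, 0, 0, 0, 0],
  [0.95, 4.4, 0, 0, 0, 0],
  [0.95, 4.4, 0, 0, 0, 0],
  [0.95, 4.4, 0, 0, 0, 0],
  [0.95, 4.4, 0, 0, 0, 0],
])

```text
clock: 29.95
tool_pos: [0.537, 0.3805, 0.1634]
orientation: [0.142, 0.99, 0.0, 0.0]
ft_force: [0.4, -1.2, -1.4]
grip_width: 0.151
gripper_force: 58.8
```

>>> jog_arm([
  [0.95, 4.4, 0, 0, 0, 0],
  [0.95, 4.4, 0, 0, 0, 0],
  [0, 0, 0, 0, 0, -10],
  [0, 0, 0, 0, 0, -10],
  [0, 0, 0, 0, 0, -10],
])

```text
clock: 30.58
tool_pos: [0.5433, 0.469, 0.163]
orientation: [-0.122, 0.992, -0.0, -0.0]
ft_force: [-1.3, 0.2, -0.7]
grip_width: 0.15
gripper_force: 58.9
```

>>> jog_arm([
  [0, 0, 0, 0, 0, -10],
  [0, 0, 0, 0, 0, -10],
  [0, 0, 0, 0, 0, 0],
])

```text
clock: 30.95
tool_pos: [0.5435, 0.4688, 0.1632]
orientation: [-0.289, 0.957, 0.0, -0.0]
ft_force: [0.2, 0.1, -1.6]
grip_width: 0.151
gripper_force: 58.9
```

```bash
python3 -c "
from h import *
save('wrist','w7.png');save('top','t7.png');go(.436,.396,.16,213.6)"
```

```text
t 31.05 pos [0.5435 0.4688 0.1631] yaw -146.52 q [0.71 0.6  0.4  1.36 0.   0.13]
F [ 0.51  0.44 -0.49] w 0.1473214439636391
shift cm [12.99 -0.14  0.31] turn deg [ 0.   -0.   -0.12]
```

View pics/w7.png

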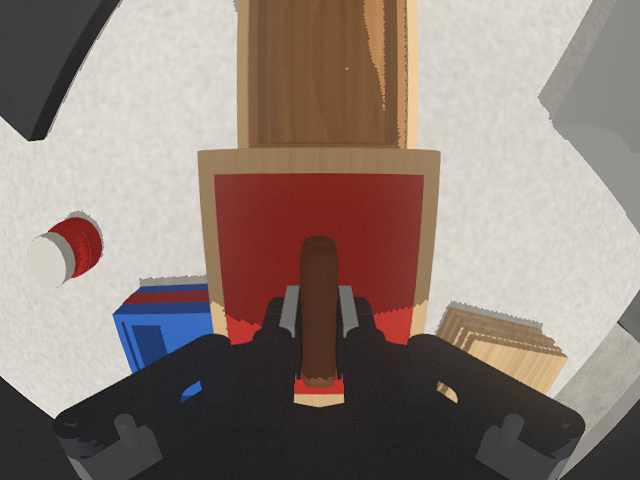

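The wrist view shows the box ahead, sides at cols ~240 and ~415, with its far edge cut off at the top. The held lid is centred and square. I'll raise up and back a little for the full box.

>>> jog_arm([
  [-1.0, 0, -4, 0, 0, 0],
  [-1.0, 0, -4, 0, 0, 0],
  [0, 0, 0, 0, 0, 0],
  [0, 0, 0, 0, 0, 0],
])

```text
clock: 31.55
tool_pos: [0.5601, 0.4798, 0.2422]
orientation: [-0.289, 0.957, -0.0, -0.0]
ft_force: [-0.5, -0.8, -1.1]
grip_width: 0.148
gripper_force: 59.0
```

```bash
python3 -c "
from h import *
save('wrist','w8.png');go(.436,.396,.16,213.6)"
```

```text
t 31.6 pos [0.5598 0.4796 0.2416] yaw -146.37 q [0.71 0.64 0.66 1.59 0.   0.12]
F [ 0.43  0.51 -1.19] w 0.15126749308854323
shift cm [14.92 -0.11  8.19] turn deg [-0.01 -0.11  0.03]
```

View pics/w8.png

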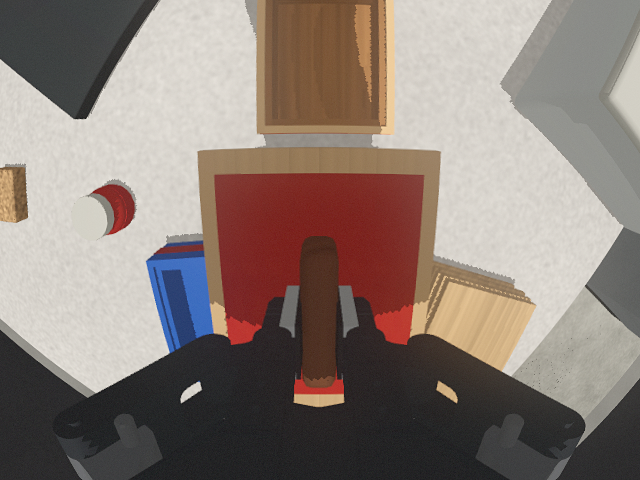

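The box's near rim edge is now visible, from (257,132) to (394,133). The held lid's front corners are at (198,151) and (441,151). I'll fit lines to those edges.

Run:
```python
from h import *
c=load('w8.png');hsv=cv2.cvtColor(c['img'],cv2.COLOR_BGR2HSV)
s=read_state();M=Ro.from_quat(s['orientation']).as_matrix();t0=np.array(s['tool_pos'])
loc=lambda pts,h:((fray(c,pts,h)-t0)@M)*1000
m=cv2.morphologyEx(cv2.inRange(hsv,(5,70,60),(30,255,255)),cv2.MORPH_OPEN,np.ones((3,3)))
b=m.copy();b[142:]=0
L=[];Rr=[];N=[]
for y in range(15,120,5):
    x=np.where(b[y,200:450])[0]+200;L.append((x.min(),y));Rr.append((x.max(),y))
for x in range(270,385,5): N.append((x,np.where(b[:,x])[0].max()))
for n,p,h in (('L',L,.06),('R',Rr,.06),('N',N,.06)):
    q=loc(p,h)[:,:2];print(n,q[::5].round(1).tolist(),'med',np.median(q,0).round(1), 'slope',np.polyfit(*( (q[:,0],q[:,1]) if n!='N' else (q[:,1],q[:,0])),1).round(3))
z=t0[2]-.0057
F=[(x,np.where(m[140:170,x])[0].min()+140) for x in range(210,430,10)]
q=loc(F,z);print('lid front',np.median(q,0).round(1),'slope',np.polyfit(q[:,1],q[:,0],1).round(3))
for y in (160,200,240,280):
    x=np.where(m[y,185:460])[0]+185;q=loc([(x.min(),y),(x.max(),y)],z)[:,:2];print('lid sides',q.round(1).tolist(),q.mean(0).round(1))
print('cam in tool',((-c['R'].T@c['t']-t0)@M).round(3))
```

```text
L [[178.4, -53.0], [154.5, -52.7], [131.5, -52.5], [109.0, -52.5], [86.8, -52.6]] med [131.5 -52.6] slope [-4.0000e-03 -5.2191e+01]
R [[179.3, 65.7], [155.3, 65.3], [132.2, 66.0], [109.6, 65.1], [87.4, 65.3]] med [132.2  65.3] slope [1.0000e-03 6.5264e+01]
N [[70.7, -41.4], [70.3, -19.7], [70.2, 1.9], [70.3, 23.5], [70.8, 45.2]] med [70.3  6.2] slope [4.0000e-03 7.0397e+01]
lid front [65.8 -0.8  5.8] slope [-2.0000e-03  6.5846e+01]
lid sides [[61.9, -49.0], [62.0, 50.2]] [62.   0.6]
lid sides [[45.1, -49.1], [45.1, 50.4]] [45.1  0.6]
lid sides [[27.5, -48.8], [27.6, 50.0]] [27.6  0.6]
lid sides [[8.8, -48.8], [8.5, 64.7]] [8.7 8. ]
cam in tool [ 0.073  0.001 -0.143]
```

Run:
```python
from h import *
s=read_state()
def cen(f,t0,yaw,rows):
    c=load(f);hsv=cv2.cvtColor(c['img'],cv2.COLOR_BGR2HSV)
    m=cv2.morphologyEx(cv2.inRange(hsv,(5,70,60),(30,255,255)),cv2.MORPH_OPEN,np.ones((3,3)))
    M=(Ro.from_euler('z',yaw,degrees=True)*Ro.from_euler('x',180,degrees=True)).as_matrix()
    yh=M[:,1];o=[]
    for y in rows:
        x=np.where(m[y,200:450])[0]+200
        q=fray(c,[(x.min(),y),(x.max(),y)],.06); o.append(np.r_[q@yh*1000,(q-t0)@yh*1000, x.min(),x.max()])
    print(f,np.median(o,0).round(1), 'row',q.mean(0).round(3))
    o=-c['R'].T@c['t']; print('cam',o.round(4),'tool offs',((o-t0)@M).round(4), 'axis in tool',(c['R'][2]@M).round(4))
cen('w7.png',np.array([.5435,.4688,.1631]),-146.45,range(10,130,5))
cen('w8.png',np.array([.5598,.4796,.2416]),-146.45,range(10,130,5))
c=load('t1.png');print('topcam',(-c['R'].T@c['t']).round(3),c['intrinsics'][0,0])
# top-view box edges, current unobstructed?
im=load('t7.png')['img'];cv2.imwrite('pics/t7c.png',cv2.resize(im[200:320,120:330],None,fx=3,fy=3,interpolation=cv2.INTER_CUBIC))
```

```text
w7.png [ 37.1 155.8 -53.2  65.5 237.  417. ] row [0.475 0.431 0.06 ]
cam [0.4824 0.4288 0.3053] tool offs [ 0.0731  0.0004 -0.1422] axis in tool [-2.848e-01  8.000e-04  9.586e-01]
w8.png [ 37.5 155.5 -52.8  65.2 257.  393. ] row [0.491 0.441 0.06 ]
cam [0.499  0.4399 0.3844] tool offs [ 0.0726  0.0005 -0.1428] axis in tool [-2.842e-01  6.000e-04  9.588e-01]
topcam [0.359 0.006 1.728] 613.0884488357735
```

View pics/t7c.png

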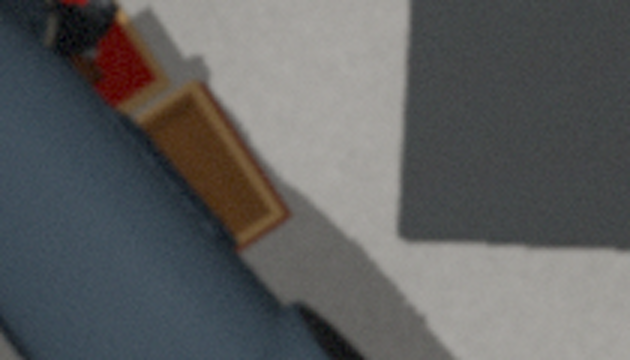

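The wrist views from two heights agree on the box centre; the earlier top-view estimate was biased by the visible side wall. I'll move over the box using the wrist fix.

>>> jog_arm([
  [4.8, 0.2, 0, 0, 0, 0],
  [4.8, 0.2, 0, 0, 0, 0],
  [4.7, 0.2, 0, 0, 0, 0],
  [0, 0, 0, 0, 0, 0],
])

```text
clock: 32.1
tool_pos: [0.4344, 0.4031, 0.2424]
orientation: [-0.29, 0.957, -0.001, -0.002]
ft_force: [0.3, 0.8, -2.1]
grip_width: 0.148
gripper_force: 59.0
```

>>> jog_arm([
  [0, 0, 5, 0, 0, 0],
  [0, 0, 5, 0, 0, 0],
  [0, 0, 5, 0, 0, 0],
  [0, 0, 0, 0, 0, 0],
  [0, 0, 0, 0, 0, 0],
])

```text
clock: 32.72
tool_pos: [0.4387, 0.4062, 0.0941]
orientation: [-0.29, 0.957, 0.0, 0.001]
ft_force: [0.7, -0.0, -0.1]
grip_width: 0.152
gripper_force: 58.9
```

```bash
python3 -c "
from h import *
X=np.array([.5598,.4796]);a=np.radians(-146.37)
g=X+.1433*np.array([np.cos(a),np.sin(a)])+.0057*np.array([np.sin(a),-np.cos(a)]);print(g)
go(g[0],g[1],.0687,-146.4)"
```

```text
[0.43732711 0.40498251]
t 32.73 pos [0.4387 0.4062 0.0941] yaw -146.31 q [ 0.75  0.43 -0.08  1.05  0.    0.16]
F [ 0.74 -0.04 -0.06] w 0.152093853539139
shift cm [ 0.19 -0.03  2.54] turn deg [0.01 0.06 0.09]
```

>>> jog_arm([
  [0.1, 0, 0.8, 0, 0, 0],
  [0, 0, 0.5, 0, 0, 0],
  [0, 0, 0, 0, 0, 0],
  [0, 0, 0, 0, 0, 0],
])

```text
clock: 33.22
tool_pos: [0.4372, 0.4051, 0.0802]
orientation: [-0.29, 0.957, 0.0, 0.0]
ft_force: [-0.1, 0.1, -1.1]
grip_width: 0.151
gripper_force: 58.9
```

```bash
python3 -c "
from h import *
go(.4373,.4050,.0687,-146.4)"
```

```text
t 33.23 pos [0.4372 0.4051 0.0802] yaw -146.29 q [ 0.75  0.44 -0.11  1.02  0.    0.16]
F [-0.11  0.05 -1.09] w 0.15142799272931787
shift cm [ 0.   -0.02  1.15] turn deg [0.01 0.03 0.11]
```

Aligned within 0.2 mm. I'll lower in small steps.

>>> jog_arm([
  [0, 0, 0.3, 0, 0, 0],
  [0, 0, 0.2, 0, 0, 0],
  [0, 0, 0.1, 0, 0, 0],
  [0, 0, 0, 0, 0, 0],
])

```text
clock: 33.72
tool_pos: [0.4371, 0.405, 0.0737]
orientation: [-0.29, 0.957, 0.0, -0.0]
ft_force: [0.5, 1.2, -1.5]
grip_width: 0.15
gripper_force: 58.9
```

>>> jog_arm([
  [0, 0, 0.1, 0, 0, 0],
  [0, 0, 0.1, 0, 0, 0],
  [0, 0, 0, 0, 0, 0],
])

```text
clock: 34.1
tool_pos: [0.4371, 0.405, 0.0718]
orientation: [-0.29, 0.957, 0.0, -0.0]
ft_force: [0.1, -0.5, -0.4]
grip_width: 0.151
gripper_force: 58.9
```

>>> jog_arm([
  [0, 0, 0.1, 0, 0, 0],
  [0, 0, 0.1, 0, 0, 0],
  [0, 0, 0, 0, 0, 0],
])

```text
clock: 34.48
tool_pos: [0.4371, 0.405, 0.0697]
orientation: [-0.29, 0.957, 0.0, -0.0]
ft_force: [0.5, 0.5, -0.8]
grip_width: 0.15
gripper_force: 58.9
```

>>> jog_arm([
  [0, 0, 0.1, 0, 0, 0],
  [0, 0, 0, 0, 0, 0],
])

```text
clock: 34.72
tool_pos: [0.4371, 0.4051, 0.0688]
orientation: [-0.29, 0.957, 0.0, 0.0]
ft_force: [-0.1, -0.6, -0.6]
grip_width: 0.15
gripper_force: 58.9
```

>>> jog_arm([
  [0, 0, 0.05, 0, 0, 0],
  [0, 0, 0, 0, 0, 0],
])

```text
clock: 34.98
tool_pos: [0.4371, 0.4051, 0.0687]
orientation: [-0.29, 0.957, 0.0, 0.0]
ft_force: [-1.0, -2.0, 3.4]
grip_width: 0.149
gripper_force: 59.6
```

Contact came at exactly the expected seated height of 0.0687. Releasing and retreating.

>>> jog_arm([
  [0, 0, 0, 0, 0, 0],
  [0, 0, 0, 0, 0, 0],
  [0, 0, -0.2, 0, 0, 0],
  [0, 0, -0.2, 0, 0, 0],
  [0, 0, 0, 0, 0, 0],
], grip=0)

```text
clock: 35.6
tool_pos: [0.4372, 0.4052, 0.0726]
orientation: [-0.29, 0.957, 0.0, 0.0]
ft_force: [-0.2, 0.7, 0.6]
grip_width: 1.001
gripper_force: 0.0
```

>>> jog_arm([
  [0, 0, -2, 0, 0, 0],
  [0, 0, -4, 0, 0, 0],
  [0, 0, -4, 0, 0, 0],
  [-2, 0, -2, 0, 0, 0],
  [0, 0, 0, 0, 0, 0],
])

```text
clock: 36.22
tool_pos: [0.455, 0.4171, 0.1936]
orientation: [-0.29, 0.957, 0.001, 0.002]
ft_force: [-0.6, 0.9, 0.1]
grip_width: 0.998
gripper_force: 0.0
```

```bash
python3 -c "
from h import *
go(0,0,0);a=save('wrist','w9.png')['img'];b=save('scene','s9.png')['img']
cv2.imwrite('pics/v9.png',np.hstack([cv2.resize(a,(400,300)),cv2.resize(b,(400,300))]))"
```

```text
t 36.23 pos [0.455  0.4171 0.1936] yaw -146.3 q [0.74 0.41 0.14 1.3  0.   0.15]
F [-0.61  0.86  0.11] w 0.9984626962616852
shift cm [61.07 -9.47 19.15] turn deg [0.03 0.19 0.  ]
```

View pics/v9.png

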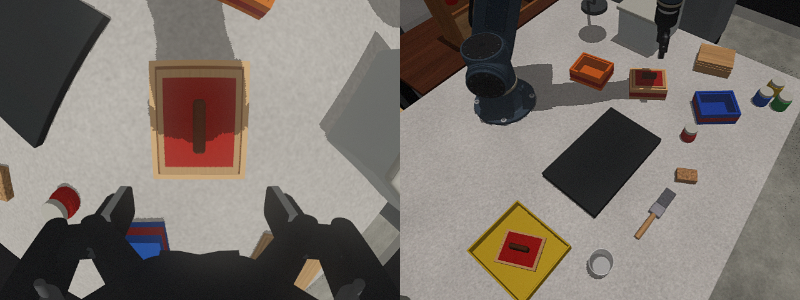

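The lid sits evenly in the box rebate (wrist crop around (200,118)), the warped lid is in the tray, and the bystanders haven't moved. Handing in.

```bash
python3 -c "
from cell import *
print(close_job())"
```

```text
the job is handed in; nothing more can be done
None
```

The right-hand lid was the warped one: it rocked when pressed and now lies handle up in the yellow tray. The flat lid is seated in the wooden box's rebate, handle up, and the job is handed in at about 36 s; no verdict came back.

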